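# Load the specimen case and fold its lid stay

### The job

Raise the specimen case's lid by its handle until the folding stay locks past straight and let go, so that the lid stands by itself, and stand the stemmed specimen holder upright on the bed inside. Then draw the stay's knee forward out of its lock by its knob, the lid lifting slightly as the knee passes straight, and let the lid down under control until it is fully shut. Never strain the stay by pulling the lid hard against it, never let the lid drop, and leave the other things where they are.

Things in the scene. Friction and masses are not known exactly. Their poses are not given: they have to be found in the camera images.
- case: Fixed aluminium case, an open box 190 (x) x 200 (y) x 130 mm high, walls 6 mm, with a hinged lid. Origin: centre of its underside; z up, -x its front, facing the robot. Inside, a level rubber bed, its top 85 mm above the table. The raised lid leans over the rear of the opening: only the front half of the bed is free from above.
- lid (a joint): Lid angle (rad): 0 shut flat on the rim, growing as the front edge rises; it stands on the locked stay at somewhere between 1.03 and 1.4, depending on how high the stay's foot is screwed on. A panel 190 x 200 x 14 mm, 0.75 to 1 kg, hinged along the top of the far (+x) wall. It falls shut from any angle unless held or locked.
- lid_hinge (a point): Middle of the lid's hinge line, which runs along the case's y axis, 95 mm behind the case's centre and 130 mm above the table. The lid turns about it.
- handle (a point): Centre of the lid's handle: a steel bar 28 mm long (along the case's y) and 16 mm thick, in front of the middle of the lid's front edge, 215 mm from the hinge line, 7 mm above the rim when shut. Room for a finger beside each end; pinched by the ends it can turn between the fingers as the lid rises.
- stay_knee (a joint): Opening of the stay's knee (rad): about 0 folded with the lid shut, 2.35 when its two links are in line, 2.65 at its stop past straight. Above 2.35 it is over centre: the lid's weight holds the knee at the stop and the lid is locked up. A weak spring takes the knee past straight when the lid reaches the top of its travel; let go, the lid then sinks back about 0.02 rad on to the stop.
- knob (a point): Grip point on the knee's knob: a metal roller 14 mm thick, 44 mm long, free to turn on the knee pin, sticking out along the case's -y, 20 to 64 mm from the -y wall (this point: on its axis, 50 mm out). About 50 mm above the table when shut, 200 mm when locked. Drawn to the front (-x) by 1 to 3 N it passes straight, the lid rising slightly; then it swings down, letting the lid down.
- stay_foot (a joint): Give of the stay's rubber-bushed foot (m), + when the stay is pulled up, 8 N per mm; 1.6 mm is overload, reached by some 6 N more lift at the handle than carries the lid. Its pin lies 90 mm in front of the hinge line, 2 to 30 mm below the rim. Both links are 85 mm pin to pin: the knob circles this pin at 85 mm; the pin on the lid is 150 mm from the hinge line.
- holder: Specimen holder, aluminium: a disc 36 mm across and 8 mm thick with an upright stem 14 mm across in its middle, 38 mm tall in all, about 80 g. Origin: centre of its underside, z up. It stands on the table to the left (+y) of the case, beside the jar and the weight.
- jar: Bystander: round glass jar with a black cap, 36 mm across, 55 mm tall. Leave it alone.
- weight: Bystander: brass weight with a knob top, 32 mm across, 43 mm tall, no stem. Leave it alone.
- hexkey: Bystander: dark steel hex key, 90 mm long, lying flat. Leave it alone.
- slide: Bystander: glass slide 76 x 26 x 4 mm. Leave it alone.
- specbox: Bystander: small clear box of gold discs, 50 x 50 x 20 mm. Leave it alone.
- loupe: Bystander: black loupe tube, 40 mm across, 110 mm tall, standing. Leave it alone.
- driver: Bystander: screwdriver lying behind the case. Leave it alone.

How it is judged:
By the outcome, as a careful person would: the job done as asked, in the order asked, and still so for the second after the job is handed in, with the robot touching nothing.
It also fails if it takes over 72 s, if anything falls off the work surface, if the arm or the gripper's body presses on something with over 40 N, if the wrist force passes 120 N, or if a joint passes its speed limit or range.

### The arm

A 7-joint arm with a two-finger parallel gripper is mounted at the origin on the work surface. World frame = base frame: x ahead of the robot, y to its left, z up, the work surface at z = 0. Lengths are in mm, angles in rad, forces in N, time in s.
With the tool pointing down it reaches from about 400 to 850 mm from the base axis. Payload 4.5 kg.
Tool frame: the origin (TCP) lies on the centre line of the jaws, within the pads' length; the fingertips stand 19 mm ahead of it and the grasp point (between the pads) is the TCP (robot.tips_ahead is the distance from the TCP to the fingertips, in mm); z points along the fingers, y is the line along which they close (so a half turn about z gives the same grasp; the last joint's range is limited). The gripper opens to 88 mm and grips with 3 to 60 N. Pads are 18 mm wide; open, the fingers measure 123 mm over their backs; the gripper's body (75 mm by 187 mm) begins 45 mm behind the grasp point.
Start: joints at [-1.281, 0.689, -0.195, 1.565, 0.157, 0.902, -0.215], TCP at [158.116, 604.691, 257.743] pointing down, gripper open.
Joint ranges: [-3.01, 3.01], [-0.46, 2.08], [-1.47, 1.51], [0.13, 2.56], [-1, 4.14], [0.04, 2.09], [-2.66, 2.66]. Speed limits (rad/s): [2.57, 2.57, 3.14, 3.14, 3.14, 3.14, 3.14].

### API

Orientations are given as a unit quaternion [x, y, z, w].
In Python, from bench import sensors, eyes, close_job, models, robot gives the robot as it stands. The module is installed in compiled form; this text tells all that it offers.
- The arm moves only by the tool servo_tool, never from a script. Its argument "plan" is a list of rows, each a list of 6 numbers: the shift along the tool's x, y, z in mm, then the turn, a rotation vector about the tool's x, y, z in degrees. In form: [[x, y, z, ax, ay, az], ...]. A call has 1 to 8 rows; each row shifts and turns the commanded pose from where the row before left it, along the tool's axes as they then stand; what a row does not reach is not made up. A row lasts 1/10 s, in which the tool goes at most 50 mm and 8.59 degrees, less where a joint would pass 70% of its speed; a pose out of reach is approached as far as the arm can. A call is refused whole if a number of a shift passes 50 or a number of a turn 8.59, either way. A call with a gripper value outside its range is refused whole. "claw" is the opening, from 0 (shut) to 1 (fully open), set as the call begins (left out, the last holds). The fingers move at their own pace and stop on an object; "grip_force" is the grip in N (left out, the last holds). Time passes only in rows, so rows that do not move let the fingers close. It gives the time, the measured TCP pose, the force, the opening and the grip force at its end, in the units of the state.
- sensors.state(): the state, without advancing time (a new reading comes with each control period).
- eyes.grab_frame(name): name is "scene" or "top"; returns a dict with "color" (384x512x3 uint8, red, green, blue), "K" (3x3 intrinsics, pixels), "k1" (the pictures are not rectified: a ray, as slopes to the right and down, at radius r is drawn at 1 + k1 r^2 times it, then the intrinsics apply), "cam_to_world" (4x4, takes a point from camera to world coordinates). Camera axes: x right, y down, z forward; pixel columns grow to the right and rows downward; lengths in mm; the calibration is good to about 2 mm. A picture is of the moment at which its call begins. There is no depth.
- close_job(): hands the job in; it is judged then, once.
Trained networks look in a picture, given as the dict that the camera call returned (one of the last four; its "shot" number tells which), for a name from the list of things; names that differ only in an ending like _2 or _b are one class to them, and where a whole thing is asked for, a point or a joint stands for the part that bears it (a point fixed in the world has none). Each returns a list of dicts, best first, with "confidence" (0 to 1); they miss things now and then, are a little off and sometimes report something else, mostly with a low value. They report only what shows in the picture. A call takes as long as a camera call.
- models.spot_in(picture, target): "at" ([x, y, z] in mm, in the coordinates of the camera as it stood for that picture, good to about 4 mm: the middle of the surface that is visible of it).
The state is a dict: "time_s": time; "qpos": joint angles; "joint_vel": joint speeds; "joint_efforts": joint torques, N m; "ee_pos": TCP position; "eef_rot": TCP orientation; "wrist_force": force on the tool from outside, world axes, zero at the start; "ft_torque": the same for the moment, N m; "width": finger opening in mm; "finger_force": force on a finger pad.
Only numpy, scipy, OpenCV 4.12 (cv2) and the standard library are available. Lean on these libraries where they do the work, as an engineer would, in place of code of your own. Each camera call takes 0.05 s, during which the arm holds its last target. There are 200 camera calls.

## Working session

There is one attempt and no reset: what is moved stays moved. The work goes in short steps, Python scripts to look and compute and a tool call to move; the robot and the scene stay as the last step left them, time stands still between calls to the robot, and variables do not carry over. Pictures are saved under pics/ and viewed, at most 10 in all, crops included, and the job is handed in when it is done.

Besides the shell and the picture viewer there is one more tool, called after ">>>" as name([rows], argument=value, ...), one row to a line, values as JSON. servo_tool: Moves the arm, as the interface text tells. Its arguments: {"type":"object","properties":{"plan":{"type":"array"},"claw":{"type":"number"},"grip_force":{"type":"number"}},"required":["plan"]}

```bash
mkdir -p pics; cat > h.py <<'E'
import numpy as np, cv2
from bench import sensors, eyes, models, robot
from scipy.spatial.transform import Rotation as R
def grab(name,save=None):
    f=eyes.grab_frame(name)
    if save: cv2.imwrite('pics/'+save,cv2.cvtColor(f['color'],cv2.COLOR_RGB2BGR))
    return f
def w(f,p):
    T=np.array(f['cam_to_world']); return T[:3,:3]@np.array(p)+T[:3,3]
def find(f,n,k=2):
    return [(np.round(w(f,d['at'])).tolist(),round(d['confidence'],2)) for d in models.spot_in(f,n)[:k]]
def ray(f,u,v,z):  # pixel to plane z
    K=np.array(f['K']); x=(u-K[0,2])/K[0,0]; y=(v-K[1,2])/K[1,1]
    a,b=x,y
    for _ in range(20):
        s=1+f['k1']*(a*a+b*b); a,b=x/s,y/s
    T=np.array(f['cam_to_world']); d=T[:3,:3]@np.array([a,b,1.]); c=T[:3,3]
    return c+d*(z-c[2])/d[2]
def proj(f,p):
    T=np.array(f['cam_to_world']); q=T[:3,:3].T@(np.array(p)-T[:3,3]); a,b=q[0]/q[2],q[1]/q[2]
    s=1+f['k1']*(a*a+b*b); K=np.array(f['K']); return np.round([K[0,0]*a*s+K[0,2],K[1,1]*b*s+K[1,2]],1)
def st():
    s=sensors.state(); print({k:np.round(s[k],2).tolist() for k in('time_s','ee_pos','wrist_force','width','finger_force','qpos')}); print(np.round(R.from_quat(s['eef_rot']).as_matrix(),3).tolist()); return s
E
python3 - <<'E'
from h import *
st()
for c in('scene','top'):
    f=grab(c,c+'0.png'); print(c,np.round(np.array(f['cam_to_world']),2).tolist())
    for n in('case','handle','knob','holder','jar','weight','loupe','hexkey','slide','specbox','driver','lid'): print(n,find(f,n))
E
```

```text
{'time_s': 0.0, 'ee_pos': [158.04, 604.08, 256.91], 'wrist_force': [0.24, 0.62, 0.25], 'width': 87.95, 'finger_force': 0.0, 'qpos': [-1.28, 0.69, -0.19, 1.57, 0.16, 0.9, -0.22]}
[[-0.967, 0.253, -0.0], [0.253, 0.967, -0.002], [-0.0, -0.002, -1.0]]
scene [[0.83, 0.41, -0.38, 1186.37], [0.56, -0.58, 0.59, -873.44], [0.02, -0.71, -0.71, 1141.95], [0.0, 0.0, 0.0, 1.0]]
case [([599.0, -21.0, 144.0], 0.7)]
handle [([571.0, 10.0, 144.0], 0.79), ([457.0, 343.0, 25.0], 0.36)]
knob [([500.0, -98.0, 77.0], 0.51)]
holder []
jar [([453.0, 257.0, 48.0], 0.63)]
weight [([421.0, -273.0, 11.0], 0.6), ([457.0, 343.0, 26.0], 0.46)]
loupe [([680.0, 355.0, 69.0], 0.61)]
hexkey [([424.0, -272.0, 4.0], 0.61), ([570.0, 6.0, 145.0], 0.25)]
slide []
specbox []
driver [([793.0, 51.0, 21.0], 0.53), ([556.0, 266.0, 12.0], 0.2)]
lid [([573.0, 7.0, 142.0], 0.93)]
top [[-0.03, -0.99, 0.13, 464.93], [-1.0, 0.02, -0.03, -4.29], [0.03, -0.13, -0.99, 1076.85], [0.0, 0.0, 0.0, 1.0]]
case [([565.0, 11.0, 146.0], 0.69)]
handle [([560.0, 15.0, 145.0], 0.86)]
knob [([495.0, -106.0, 66.0], 0.42)]
holder [([551.0, 268.0, 8.0], 0.62)]
jar [([448.0, 262.0, 58.0], 0.67)]
weight [([456.0, 345.0, 31.0], 0.55)]
loupe [([666.0, 353.0, 103.0], 0.78)]
hexkey [([421.0, -267.0, 7.0], 0.38)]
slide []
specbox [([443.0, -433.0, 22.0], 0.66)]
driver [([782.0, 58.0, 24.0], 0.69), ([450.0, 260.0, 55.0], 0.64)]
lid [([559.0, 16.0, 151.0], 0.57)]
```

View pics/top0.png

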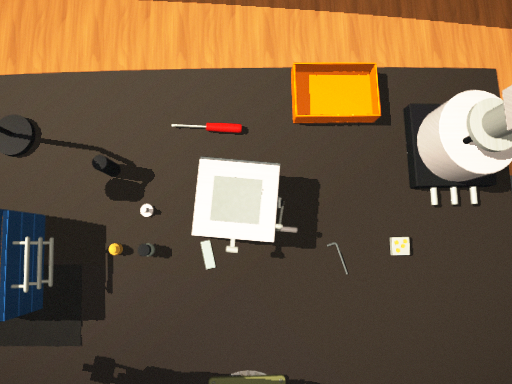

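View pics/scene0.png

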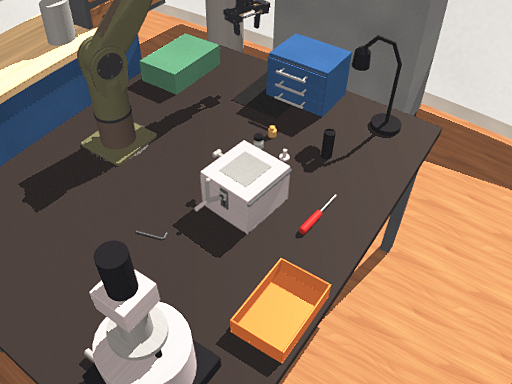

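The top picture shows the lid with corners near (200,158), (279,163), (273,242), (193,236), the handle at (232,246), the knob at (285,229), the slide at (208,254), the holder at (147,210), the jar at (148,250) and the weight at (116,249). The scene view agrees with this. Next I fit the case pose from an enlarged crop.

```bash
python3 - <<'E'
from h import *
f=grab('top'); im=cv2.cvtColor(f['color'],cv2.COLOR_RGB2BGR)
c=im[145:275,130:310]; cv2.imwrite('pics/crop1.png',cv2.resize(c,None,fx=4.4,fy=4.4,interpolation=cv2.INTER_CUBIC))
for u,v in((200,158),(279,163),(273,242),(193,236)): print(np.round(ray(f,u,v,144),1))
print('handle',ray(f,232,247,137),'holder',ray(f,147,210,38),'knob',ray(f,286,229,50),ray(f,297,230,50))
E
```

```text
[669.5 102.9 144. ]
[652.9 -92.3 144. ]
[459.2 -71.3 144. ]
[478.3 121.1 144. ]
handle [449.67363077  27.98136258 137.        ] holder [552.47783973 259.40607984  38.        ] knob [ 492.09799526 -113.88690752   50.        ] [ 488.65520897 -143.29061713   50.        ]
```

View pics/crop1.png

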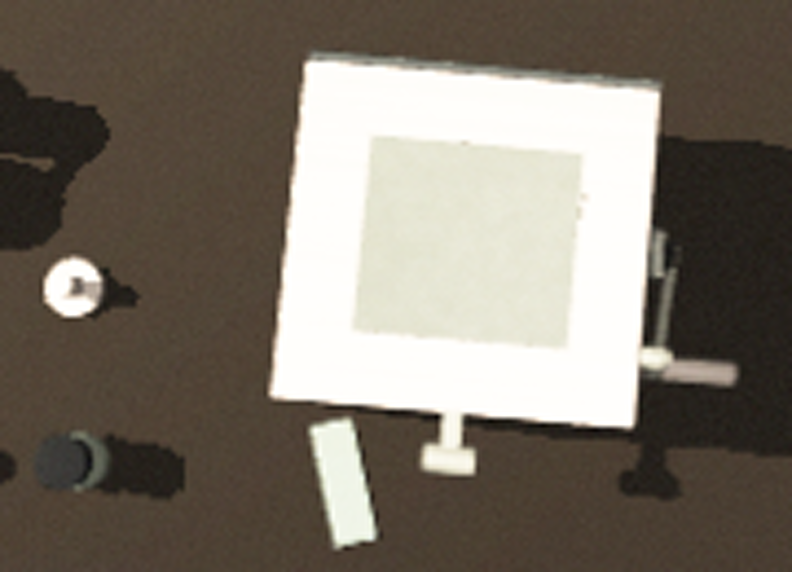

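The crop shows the lid corners at (307,60), (660,86), (636,428), (270,397), the handle bar at (448,460), the holder disc at (73,287), the knob from (665,372) to (738,374), and the slide to the left of the handle. I'll compute the poses from these.

```bash
python3 - <<'E'
from h import *
f=grab('top')
P=lambda u,v,z: ray(f,130+(u+.5)/4.4-.5,145+(v+.5)/4.4-.5,z)
C=np.array([P(*c,144)[:2] for c in((307,60),(660,86),(636,428),(270,397))])
M=np.array([[95,100],[95,-100],[-95,-100],[-95,100]])
c=C.mean(0); a=C-c; th=np.arctan2((M[:,0]*a[:,1]-M[:,1]*a[:,0]).sum(),(M*a).sum()); print('centre',c,'yaw',th,np.degrees(th))
Rm=np.array([[np.cos(th),-np.sin(th)],[np.sin(th),np.cos(th)]]); print(np.round((Rm.T@a.T).T,1))
loc=lambda p: np.round(Rm.T@(p[:2]-c),1)
h=P(448,460,143); print('handle',h,loc(h),'expect',c+Rm@[-120,0])
for z in(40,50,60):
  k=[P(665,372,z),P(738,374,z)]; print('knob',z,loc(k[0]),loc(k[1]))
print('holder',P(73,287,8),'stem',P(77,287,38))
print('slide',[np.round(P(u,v,4)[:2]) for u,v in((310,428),(350,418),(378,538),(335,549))])
print('jar',P(68,461,55), 'weight',ray(f,116,249,40))
E
```

```text
centre [564.83921728  15.62811852] yaw -0.10516428640957722 -6.025469766773776
[[  94.2   99.2]
 [  96.1  -99.8]
 [ -95.5 -100.3]
 [ -94.8  100.9]]
handle [444.6548081   29.23814503 143.        ] [-120.9    0.9] expect [445.50217756  28.22458441]
knob 40 [ -59.9 -123.3] [ -57.6 -168.2]
knob 50 [ -60.3 -122.4] [ -58.  -166.9]
knob 60 [ -60.6 -121.6] [ -58.4 -165.6]
holder [555.49786785 269.24709647   8.        ] stem [552.90256764 259.10158141  38.        ]
slide [array([464., 121.]), array([469.,  95.]), array([394.,  79.]), array([388., 106.])]
jar [447.30911333 259.45109915  55.        ] weight [449.58185734 341.42633341  40.        ]
```

>>> servo_tool([
  [0,0,0,0,0,-4.3],
  [0,0,0,0,0,-4.3],
  [-18.6,-39,-8.6,0,0,0],
  [-18.6,-39,-8.6,0,0,0],
  [-18.6,-39,-8.6,0,0,0],
  [-18.6,-39,-8.6,0,0,0],
  [-18.6,-39,-8.6,0,0,0],
  [-25,-35,6,0,0,0],
], claw=1)

```text
time_s: 2.2
ee_pos: [251.5, 362.8, 296.2]
eef_rot: [0.052, 0.999, 0.002, 0.001]
wrist_force: [1.0, -0.2, -0.3]
width: 88.1
finger_force: 0.0
```

>>> servo_tool([
  [-25,-35,6,0,0,0],
  [-25,-35,6,0,0,0],
  [-25,-35,6,0,0,0],
  [-25,-35,6,0,0,0],
  [-25,-35,6,0,0,0],
  [-25,-35,6,0,0,0],
  [-25,-35,6,0,0,0],
  [0,0,0,0,0,0],
])

```text
time_s: 3.0
ee_pos: [401.5, 95.6, 252.1]
eef_rot: [0.058, 0.998, -0.001, 0.0]
wrist_force: [-0.0, 0.3, 0.3]
width: 88.3
finger_force: 0.0
```

>>> servo_tool([
  [-25.4,-31.2,10,0,0,0],
  [-25.4,-31.2,10,0,0,0],
  [0,0,25,0,0,0],
  [0,0,15,0,0,0],
  [0,0,10,0,0,0],
  [0,0,0,0,0,0],
])

```text
time_s: 3.6
ee_pos: [442.7, 34.8, 182.0]
eef_rot: [0.052, 0.999, -0.0, -0.001]
wrist_force: [1.1, -0.6, -0.6]
width: 88.3
finger_force: 0.0
```

```bash
python3 - <<'E'
from h import *
st(); f=grab('scene'); a=f['color'][100:240,170:310]
cv2.imwrite('pics/c2.png',cv2.resize(cv2.cvtColor(a,cv2.COLOR_RGB2BGR),None,fx=4,fy=4,interpolation=cv2.INTER_CUBIC))
E
```

```text
{'time_s': 3.6, 'ee_pos': [442.69, 34.81, 181.96], 'wrist_force': [1.07, -0.63, -0.62], 'width': 88.27, 'finger_force': 0.0, 'qpos': [-0.05, 0.6, -0.21, 2.17, 0.31, 0.4, 0.96]}
[[-0.995, 0.104, -0.002], [0.104, 0.995, 0.0], [0.002, -0.0, -1.0]]
```

View pics/c2.png

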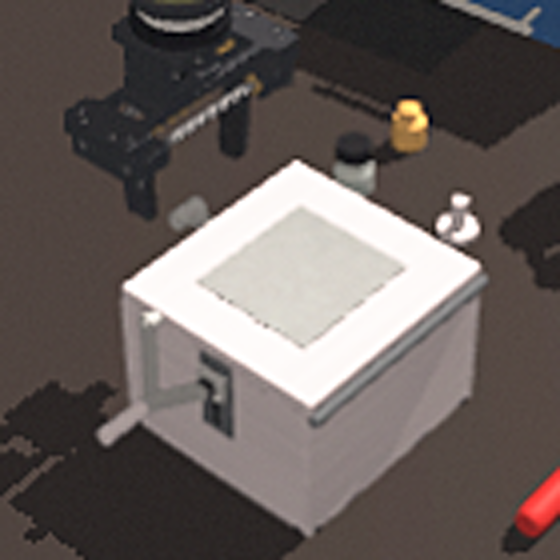

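The crop shows the fingers above and either side of the handle at (187,212). The foot pin is at about (210,390), the knee at (150,402) and the lid pin at (152,318).

>>> servo_tool([
  [-3.5,-6.3,5,0,0,0],
  [0,0,10,0,0,0],
  [0,0,10,0,0,0],
  [0,0,10,0,0,0],
  [0,0,10,0,0,0],
  [0,0,0,0,0,0],
  [0,0,0,0,0,0],
])

```text
time_s: 4.35
ee_pos: [445.9, 27.5, 137.3]
eef_rot: [0.053, 0.999, -0.0, -0.0]
wrist_force: [-0.5, 0.5, -0.2]
width: 88.2
finger_force: 0.0
```

```bash
cat >> h.py <<'E'
C0=np.array([564.84,15.63,0]); TH=-.1052
RC=R.from_euler('z',TH).as_matrix()
def cw(p): return C0+RC@np.array(p,float)
def wc(p): return RC.T@(np.array(p)-C0)
def yplane(f,u,v,y): # pixel -> case-frame point with local y
    a,b=ray(f,u,v,0),ray(f,u,v,200); a,b=wc(a),wc(b); return np.round(a+(b-a)*(y-a[1])/(b[1]-a[1]),1)
E
python3 - <<'E'
from h import *
f=grab('scene')
for n,(u,v) in dict(foot=(210,390),lidpin=(152,318),knee=(150,402),knobend=(105,436)).items():
    print(n,[yplane(f,170+u/4,100+v/4,y).tolist() for y in(-105,-112,-120,-164)])
print(proj(f,cw([-95,-100,144])),proj(f,cw([95,-100,144])),proj(f,cw([95,100,144])))
st()
E
```

```text
foot [[2.5, -105.0, 100.4], [9.5, -112.0, 110.6], [17.4, -120.0, 122.3], [61.1, -164.0, 186.5]]
lidpin [[-54.6, -105.0, 138.5], [-47.1, -112.0, 148.3], [-38.5, -120.0, 159.6], [8.7, -164.0, 221.4]]
knee [[-64.0, -105.0, 41.6], [-56.3, -112.0, 52.4], [-47.7, -120.0, 64.7], [0.1, -164.0, 132.6]]
knobend [[-121.7, -105.0, -38.8], [-113.5, -112.0, -27.3], [-104.2, -120.0, -14.0], [-52.8, -164.0, 58.7]]
[199.4 171.2] [247.2 201.3] [290.1 165.4]
{'time_s': 4.4, 'ee_pos': [446.1, 27.49, 137.64], 'wrist_force': [-0.49, 0.2, 0.31], 'width': 88.28, 'finger_force': 0.0, 'qpos': [-0.07, 0.7, -0.14, 2.2, 0.35, 0.27, 0.94]}
[[-0.994, 0.105, -0.0], [0.105, 0.994, 0.0], [0.0, -0.0, -1.0]]
```

>>> servo_tool([
  [0,0,0,0,0,0],
  [0,0,0,0,0,0],
  [0,0,0,0,0,0],
  [0,0,0,0,0,0],
  [0,0,0,0,0,0],
  [0,0,0,0,0,0],
  [0,0,0,0,0,0],
], claw=0.1, grip_force=20)

```text
time_s: 5.1
ee_pos: [446.2, 27.4, 137.7]
eef_rot: [0.053, 0.999, 0.0, 0.0]
wrist_force: [-0.2, 0.3, 0.2]
width: 34.1
finger_force: 0.0
```

```bash
python3 - <<'E'
import numpy as np
def rows(t0,t1,n):
    p=np.linspace(t0,t1,n+1)+.0326; x=-215*np.cos(p); z=215*np.sin(p)
    return np.round(np.c_[-np.diff(x),-np.diff(z)],1).tolist()
print(rows(0,.3,8));print(rows(.3,.66,8));print(rows(.66,1.0,8))
E
```

```text
[[-0.4, -8.1], [-0.7, -8.0], [-1.0, -8.0], [-1.3, -8.0], [-1.6, -7.9], [-1.9, -7.8], [-2.2, -7.8], [-2.5, -7.7]]
[[-3.4, -9.1], [-3.8, -8.9], [-4.2, -8.7], [-4.6, -8.5], [-4.9, -8.3], [-5.3, -8.1], [-5.7, -7.8], [-6.0, -7.6]]
[[-6.0, -6.9], [-6.3, -6.6], [-6.5, -6.4], [-6.8, -6.1], [-7.1, -5.8], [-7.3, -5.5], [-7.5, -5.2], [-7.7, -4.8]]
```

>>> servo_tool([
  [0,0,0,0,0,0],
  [0,0,0,0,0,0],
  [0,0,0,0,0,0],
])

```text
time_s: 5.4
ee_pos: [446.3, 28.7, 137.7]
eef_rot: [0.052, 0.999, 0.001, 0.0]
wrist_force: [-0.4, 4.9, -0.3]
width: 27.3
finger_force: 20.0
```

>>> servo_tool([
  [-0.1,0,-3,0,0,0],
  [-0.3,0,-5,0,0,0],
])

```text
time_s: 5.6
ee_pos: [446.6, 28.6, 145.4]
eef_rot: [0.052, 0.999, 0.001, -0.0]
wrist_force: [-0.5, 5.7, -5.3]
width: 27.7
finger_force: 20.0
```

>>> servo_tool([
  [-0.7,0.6,-8,0,0,0],
  [-1,0.6,-8,0,0,0],
  [-1.3,0,-8,0,0,0],
  [-1.6,0,-7.9,0,0,0],
  [-1.9,0,-7.8,0,0,0],
  [-2.2,0,-7.8,0,0,0],
  [-2.5,0,-7.7,0,0,0],
])

```text
time_s: 6.3
ee_pos: [457.3, 27.5, 201.5]
eef_rot: [0.053, 0.999, 0.0, -0.001]
wrist_force: [-0.4, 5.1, -5.9]
width: 27.5
finger_force: 20.0
```

```bash
cat >> h.py <<'E'
def lid():
    s=sensors.state(); p=wc(s['ee_pos']); d=[95-p[0],p[2]-130]
    print('t',s['time_s'],'lid',round(np.arctan2(d[1],d[0])-.0326,4),'r',round(np.hypot(*d),1),'y',round(p[1],1),'Fcase',np.round(RC.T@s['wrist_force'],1),'w',round(s['width'],1),round(s['finger_force'],1)); return s
E
python3 -c "
from h import *
lid()"
```

```text
t 6.3 lid 0.3059 r 215.4 y 0.5 Fcase [-0.9  5.  -5.9] w 27.5 20.0
```

>>> servo_tool([
  [-3.4,0,-9.1,0,0,0],
  [-3.8,0,-8.9,0,0,0],
  [-4.2,0,-8.7,0,0,0],
  [-4.6,0,-8.5,0,0,0],
  [-4.9,0,-8.3,0,0,0],
  [-5.3,0,-8.1,0,0,0],
  [-5.7,0,-7.8,0,0,0],
  [-6,0,-7.6,0,0,0],
])

```text
time_s: 7.1
ee_pos: [494.0, 23.4, 268.3]
eef_rot: [0.053, 0.999, 0.0, -0.002]
wrist_force: [-1.8, 5.1, -4.9]
width: 27.4
finger_force: 20.0
```

>>> servo_tool([
  [-6,0,-6.9,0,0,0],
  [-6.3,0,-6.6,0,0,0],
  [-6.5,0,-6.4,0,0,0],
  [-6.8,0,-6.1,0,0,0],
  [-7.1,0,-5.8,0,0,0],
  [0,0,0,0,0,0],
])

```text
time_s: 7.7
ee_pos: [526.9, 19.8, 300.8]
eef_rot: [0.053, 0.999, -0.0, -0.001]
wrist_force: [-4.3, 4.3, 0.6]
width: 27.6
finger_force: 20.0
```

```bash
python3 - <<'E'
from h import *
lid()
for c in('scene','top'):
    f=grab(c); print(c,[(wc(w(f,d['at'])).round(),round(d['confidence'],2)) for n in('knob',) for d in models.spot_in(f,n)[:2]])
    if c=='scene':
        a=f['color'][70:220,170:330]
        cv2.imwrite('pics/c3.png',cv2.resize(cv2.cvtColor(a,cv2.COLOR_RGB2BGR),None,fx=4,fy=4,interpolation=cv2.INTER_CUBIC))
E
```

```text
t 7.7 lid 0.8757 r 216.6 y 0.2 Fcase [-4.7  3.9  0.6] w 27.6 20.0
scene [(array([ -28., -118.,  185.]), 0.8)]
top [(array([ -46., -128.,  192.]), 0.72)]
```

View pics/c3.png

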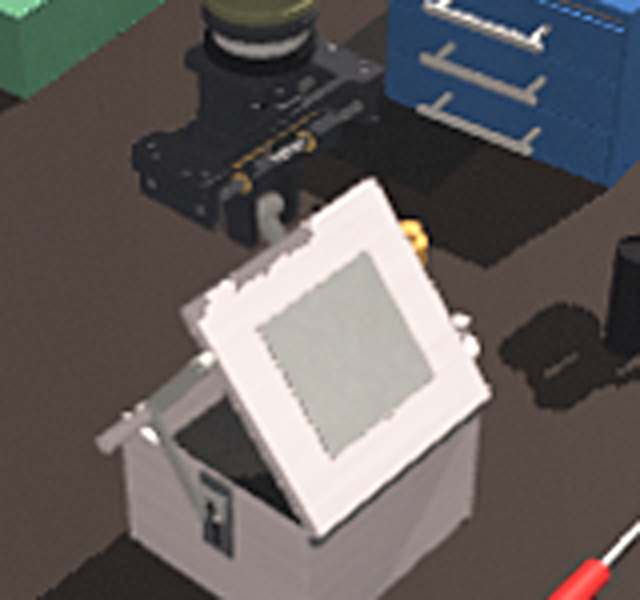

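The crop shows the lid at about 50° with the stay opening, the knob running from (105,443) to about (145,412), and the foot at about (212,512).

```bash
python3 - <<'E'
from h import *
f=grab('scene')
def mech(th,zf,off=.047):
    L=np.array([95-150*np.cos(th+off),130+150*np.sin(th+off)]);F=np.array([5,zf]);d=L-F;D=np.hypot(*d)
    n=np.array([-d[1],d[0]])/D; m=(F+L)/2+n*np.sqrt(max(85**2-D*D/4,0)); return m,D
for zf in(100,105,110,115,120,125):
    m,D=mech(.876,zf); m0,_=mech(0,zf)
    d=np.hypot(90,130-zf); st=np.arccos((d*d+150**2-170**2)/(300*d))-np.arctan2(130-zf,90)-.047
    print(zf,'knob now',m.round(1),'shut',m0.round(1),'straight',st.round(3),'px',proj(f,[*cw([m[0],-164,m[1]])]),'foot px',proj(f,cw([5,-107,zf])))
for s in(0,1):
  print('knobend',yplane(f,170+105/4-1.2*s,70+443/4-1.5*s,-164),'foot',yplane(f,170+212/4-1.2*s,70+512/4-1.5*s,-107))
E
```

```text
100 knob now [-35.6 174.7] shut [-65.6  52.7] straight 1.111 px [197.7 184.3] foot px [222.7 198.4]
105 knob now [-39.9 177.1] shut [-61.7  52.3] straight 1.17 px [196.5 182.9] foot px [222.6 197.2]
110 knob now [-43.8 179.6] shut [-57.2  52.1] straight 1.229 px [195.5 181.7] foot px [222.6 196. ]
115 knob now [-47.2 182.1] shut [-52.2  52.1] straight 1.288 px [194.6 180.5] foot px [222.5 194.8]
120 knob now [-50.3 184.6] shut [-46.6  52.4] straight 1.347 px [193.8 179.4] foot px [222.4 193.6]
125 knob now [-53.1 187.1] shut [-40.6  53.3] straight 1.404 px [193.  178.3] foot px [222.4 192.4]
knobend [ -40.2 -164.   185.6] foot [   6.5 -107.   102.6]
knobend [ -44.7 -164.   188.6] foot [   1.8 -107.   105.7]
```

```bash
python3 - <<'E'
import numpy as np
def rows(t0,t1,n):
    p=np.linspace(t0,t1,n+1)+.0326; x=-215.5*np.cos(p); z=215.5*np.sin(p)
    return np.round(np.c_[-np.diff(x),-np.diff(z)],1).tolist()
print(rows(.876,1.08,7));print(rows(1.08,1.12,4),rows(1.12,1.14,4),rows(1.14,1.2,12))
E
```

```text
[[-5.0, -3.8], [-5.1, -3.6], [-5.2, -3.5], [-5.3, -3.3], [-5.4, -3.2], [-5.5, -3.0], [-5.6, -2.9]]
[[-1.9, -0.9], [-1.9, -0.9], [-2.0, -0.9], [-2.0, -0.9]] [[-1.0, -0.4], [-1.0, -0.4], [-1.0, -0.4], [-1.0, -0.4]] [[-1.0, -0.4], [-1.0, -0.4], [-1.0, -0.4], [-1.0, -0.4], [-1.0, -0.4], [-1.0, -0.4], [-1.0, -0.4], [-1.0, -0.4], [-1.0, -0.4], [-1.0, -0.4], [-1.0, -0.4], [-1.0, -0.4]]
```

>>> servo_tool([
  [-4.9,0,-4.2,0,0,0],
  [-4.7,0,-4,0,0,0],
  [-5,0,-3.5,0,0,0],
  [-5.1,0,-3.4,0,0,0],
  [-5.2,0,-3.2,0,0,0],
  [0,0,0,0,0,0],
])

```text
time_s: 8.55
ee_pos: [553.6, 16.8, 318.9]
eef_rot: [0.053, 0.999, -0.0, 0.001]
wrist_force: [-4.8, 2.1, 3.9]
width: 27.3
finger_force: 20.0
```

```bash
python3 -c "
from h import *
lid()"
```

```text
t 8.55 lid 1.0257 r 216.7 y 0.0 Fcase [-5.   1.6  3.9] w 27.3 20.0
```

>>> servo_tool([
  [-1,0,-1.8,0,0,0],
  [-1.7,0,-1.5,0,0,0],
  [-2.4,0,-1.2,0,0,0],
  [-2.4,0,-1.2,0,0,0],
  [-2.5,0,-1.2,0,0,0],
  [-2.5,0,-1.2,0,0,0],
  [0,0,0,0,0,0],
])

```text
time_s: 9.25
ee_pos: [565.9, 15.5, 325.8]
eef_rot: [0.053, 0.999, -0.0, 0.0]
wrist_force: [3.9, 0.8, -13.0]
width: 27.8
finger_force: 20.0
```

```bash
python3 -c "
from h import *
lid()"
```

```text
t 9.25 lid 1.0908 r 217.2 y -0.0 Fcase [  3.8   1.2 -13. ] w 27.8 20.0
```

>>> servo_tool([
  [-0.5,0,0.9,0,0,0],
  [-1.2,0,-0.5,0,0,0],
  [-1.2,0,-0.5,0,0,0],
  [0,0,0,0,0,0],
])

```text
time_s: 9.65
ee_pos: [567.9, 15.3, 326.8]
eef_rot: [0.053, 0.999, -0.0, 0.0]
wrist_force: [-2.3, 0.2, -2.9]
width: 27.8
finger_force: 20.0
```

```bash
cat >> h.py <<'E'
def lf():
    s=lid(); p=wc(s['ee_pos']); a=np.arctan2(p[2]-130,95-p[0]); F=RC.T@s['wrist_force']
    print('phi %.3f Frad %.1f Ftan %.1f'%(a,-F[0]*np.cos(a)+F[2]*np.sin(a),F[0]*np.sin(a)+F[2]*np.cos(a)), 'radial out tx,tz per mm',(np.cos(a).round(2),-np.sin(a).round(2)),'raise per mm',(-np.sin(a).round(2),-np.cos(a).round(2)))
E
python3 -c "
from h import *
lf()"
```

```text
t 9.65 lid 1.1012 r 217.2 y -0.0 Fcase [-2.3 -0.  -2.9] w 27.8 20.0
phi 1.134 Frad -1.6 Ftan -3.3 radial out tx,tz per mm (np.float64(0.42), np.float64(-0.91)) raise per mm (np.float64(-0.91), np.float64(-0.42))
```

>>> servo_tool([
  [-0.9,0,-0.4,0,0,0],
  [-0.9,0,-0.4,0,0,0],
  [-0.9,0,-0.4,0,0,0],
  [-0.9,0,-0.4,0,0,0],
  [0,0,0,0,0,0],
])

```text
time_s: 10.15
ee_pos: [571.7, 14.9, 328.4]
eef_rot: [0.053, 0.999, -0.0, 0.0]
wrist_force: [-3.8, -2.9, 4.5]
width: 27.5
finger_force: 20.0
```

```bash
python3 - <<'E'
from h import *
lf()
f=grab('scene'); print(find(f,'knob'),[wc(p[0]).round() for p in find(f,'knob')])
E
```

```text
t 10.15 lid 1.1203 r 217.1 y -0.0 Fcase [-3.5 -3.3  4.5] w 27.5 20.0
phi 1.153 Frad 5.5 Ftan -1.4 radial out tx,tz per mm (np.float64(0.41), np.float64(-0.91)) raise per mm (np.float64(-0.91), np.float64(-0.41))
[([550.0, -103.0, 198.0], 0.57), ([626.0, -6.0, 233.0], 0.21)] [array([  -2., -120.,  198.]), array([ 63., -15., 233.])]
```

>>> servo_tool([
  [-0.8,0,-0.9,0,0,0],
  [-0.9,0,-0.4,0,0,0],
  [-0.9,0,-0.4,0,0,0],
  [0,0,0,0,0,0],
])

```text
time_s: 10.7
ee_pos: [574.4, 14.6, 329.6]
eef_rot: [0.053, 0.999, -0.0, 0.0]
wrist_force: [-2.8, -4.1, 2.8]
width: 27.5
finger_force: 20.0
```

```bash
python3 - <<'E'
from h import *
lf()
f=grab('scene'); print([wc(p[0]).round() for p in find(f,'knob')])
E
```

```text
t 10.7 lid 1.134 r 217.1 y -0.0 Fcase [-2.4 -4.4  2.8] w 27.5 20.0
phi 1.167 Frad 3.5 Ftan -1.1 radial out tx,tz per mm (np.float64(0.39), np.float64(-0.92)) raise per mm (np.float64(-0.92), np.float64(-0.39))
[array([   1., -121.,  200.]), array([ 61., -16., 233.])]
```

>>> servo_tool([
  [-0.8,-0.3,-0.6,0,0,0],
  [-0.9,0,-0.4,0,0,0],
  [-0.9,0,-0.4,0,0,0],
  [-0.9,0,-0.4,0,0,0],
  [0,0,0,0,0,0],
])

```text
time_s: 11.3
ee_pos: [578.0, 14.2, 331.2]
eef_rot: [0.053, 0.999, -0.0, 0.0]
wrist_force: [-1.1, -3.6, -0.2]
width: 27.5
finger_force: 20.0
```

```bash
python3 - <<'E'
from h import *
lf()
f=grab('scene'); print([wc(p[0]).round() for p in find(f,'knob')])
E
```

```text
t 11.3 lid 1.1523 r 217.1 y -0.1 Fcase [-0.7 -3.7 -0.2] w 27.5 20.0
phi 1.185 Frad 0.1 Ftan -0.8 radial out tx,tz per mm (np.float64(0.38), np.float64(-0.93)) raise per mm (np.float64(-0.93), np.float64(-0.38))
[array([   4., -119.,  201.])]
```

>>> servo_tool([
  [-0.9,-0.3,-0.4,0,0,0],
  [-0.9,0,-0.4,0,0,0],
  [-0.9,0,-0.4,0,0,0],
  [0,0,0,0,0,0],
])

```text
time_s: 11.8
ee_pos: [580.6, 13.9, 332.3]
eef_rot: [0.053, 0.999, 0.0, 0.0]
wrist_force: [-0.5, -1.9, -4.9]
width: 27.7
finger_force: 20.0
```

```bash
python3 - <<'E'
from h import *
lf()
f=grab('scene'); print([wc(p[0]).round() for p in find(f,'knob')])
E
```

```text
t 11.8 lid 1.1655 r 217.2 y -0.1 Fcase [-0.3 -1.9 -4.9] w 27.7 20.0
phi 1.198 Frad -4.5 Ftan -2.1 radial out tx,tz per mm (np.float64(0.36), np.float64(-0.93)) raise per mm (np.float64(-0.93), np.float64(-0.36))
[array([   8., -119.,  201.])]
```

>>> servo_tool([
  [-1,0,0.1,0,0,0],
  [-0.9,0,-0.3,0,0,0],
  [0,0,0,0,0,0],
])

```text
time_s: 12.2
ee_pos: [582.4, 13.7, 333.0]
eef_rot: [0.053, 0.999, 0.0, 0.0]
wrist_force: [-1.1, -2.2, -1.4]
width: 27.3
finger_force: 20.0
```

```bash
python3 - <<'E'
from h import *
lf()
f=grab('scene'); print([wc(p[0]).round() for p in find(f,'knob')])
E
```

```text
t 12.2 lid 1.1743 r 217.2 y -0.1 Fcase [-0.9 -2.3 -1.4] w 27.3 20.0
phi 1.207 Frad -1.0 Ftan -1.3 radial out tx,tz per mm (np.float64(0.36), np.float64(-0.93)) raise per mm (np.float64(-0.93), np.float64(-0.36))
[array([  11., -117.,  202.])]
```

>>> servo_tool([
  [-0.9,0,-0.3,0,0,0],
  [-0.9,0,-0.3,0,0,0],
  [0,0,0,0,0,0],
])

```text
time_s: 12.6
ee_pos: [584.2, 13.5, 333.7]
eef_rot: [0.053, 0.999, 0.0, 0.0]
wrist_force: [-2.5, -1.1, 1.4]
width: 27.8
finger_force: 20.0
```

```bash
python3 - <<'E'
from h import *
lf()
f=grab('scene'); print([wc(p[0]).round() for p in find(f,'knob')])
E
```

```text
t 12.6 lid 1.1832 r 217.2 y -0.1 Fcase [-2.4 -1.3  1.4] w 27.8 20.0
phi 1.216 Frad 2.1 Ftan -1.7 radial out tx,tz per mm (np.float64(0.35), np.float64(-0.94)) raise per mm (np.float64(-0.94), np.float64(-0.35))
[array([  10., -117.,  202.])]
```

>>> servo_tool([
  [-0.9,0,-0.4,0,0,0],
  [-0.9,0,-0.4,0,0,0],
  [0,0,0,0,0,0],
])

```text
time_s: 13.0
ee_pos: [586.1, 13.3, 334.3]
eef_rot: [0.053, 0.999, 0.0, 0.0]
wrist_force: [-2.0, -0.8, 2.7]
width: 27.8
finger_force: 20.0
```

```bash
python3 - <<'E'
from h import *
lf()
f=grab('scene'); print([wc(p[0]).round() for p in find(f,'knob')])
a=f['color'][60:210,170:330]
cv2.imwrite('pics/c4.png',cv2.resize(cv2.cvtColor(a,cv2.COLOR_RGB2BGR),None,fx=4,fy=4,interpolation=cv2.INTER_CUBIC))
E
```

```text
t 13.0 lid 1.1922 r 217.2 y -0.1 Fcase [-1.9 -1.   2.7] w 27.8 20.0
phi 1.225 Frad 3.2 Ftan -0.9 radial out tx,tz per mm (np.float64(0.34), np.float64(-0.94)) raise per mm (np.float64(-0.94), np.float64(-0.34))
[array([  12., -118.,  201.])]
```

View pics/c4.png

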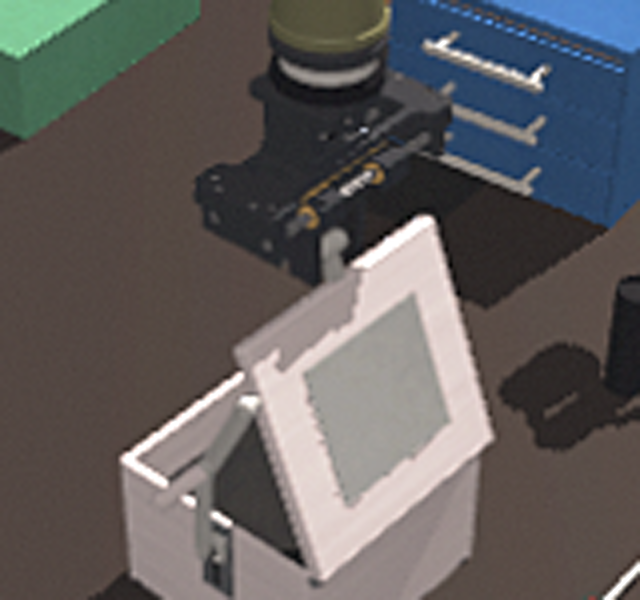

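The crop shows the stay still bent: foot at about (212,555), knee at about (207,475), lid pin at about (246,403), knob end at about (160,500).

```bash
python3 - <<'E'
from h import *
f=grab('scene')
def mech(th,zf,off=.047):
    L=np.array([95-150*np.cos(th+off),130+150*np.sin(th+off)]);F=np.array([5,zf]);d=L-F;D=np.hypot(*d)
    n=np.array([-d[1],d[0]])/D; m=(F+L)/2+n*np.sqrt(max(85**2-D*D/4,0)); return m,L
c=lambda p:((proj(f,cw(p))+[1.2,1.5]-[170,60])*4).round()
for off in(.047,):
 for zf in(105,110,115,120,125,128):
  m,L=mech(1.192,zf,off)
  d=np.hypot(90,130-zf); s=np.arccos((d*d+150**2-170**2)/(300*d))-np.arctan2(130-zf,90)-off
  print(zf,'straight',s.round(3),m.round(),'foot',c([5,-107,zf]),'knee',c([m[0],-112,m[1]]),'knobend',c([m[0],-164,m[1]]),'lidpin',c([L[0],-105,L[1]]))
E
```

```text
105 straight 1.17 [ 26. 188.] foot [215. 555.] knee [228. 490.] knobend [177. 530.] lidpin [254. 409.]
110 straight 1.229 [ 10. 195.] foot [215. 550.] knee [212. 474.] knobend [160. 513.] lidpin [254. 409.]
115 straight 1.288 [  1. 200.] foot [215. 545.] knee [202. 462.] knobend [150. 501.] lidpin [254. 409.]
120 straight 1.347 [ -6. 204.] foot [214. 540.] knee [195. 454.] knobend [143. 492.] lidpin [254. 409.]
125 straight 1.404 [-11. 209.] foot [214. 536.] knee [190. 446.] knobend [138. 485.] lidpin [254. 409.]
128 straight 1.438 [-13. 211.] foot [214. 533.] knee [187. 442.] knobend [135. 480.] lidpin [254. 409.]
```

>>> servo_tool([
  [-0.9,0,-0.5,0,0,0],
  [-0.9,0,-0.4,0,0,0],
  [-0.9,0,-0.3,0,0,0],
  [-0.9,0,-0.3,0,0,0],
  [0,0,0,0,0,0],
])

```text
time_s: 13.65
ee_pos: [589.7, 12.8, 335.6]
eef_rot: [0.053, 0.999, 0.0, 0.0]
wrist_force: [-1.6, -0.8, 1.9]
width: 27.9
finger_force: 20.0
```

```bash
python3 - <<'E'
from h import *
lf()
f=grab('scene'); print([wc(p[0]).round() for p in find(f,'knob')])
E
```

```text
t 13.65 lid 1.2103 r 217.2 y -0.2 Fcase [-1.5 -0.9  1.9] w 27.9 20.0
phi 1.243 Frad 2.3 Ftan -0.8 radial out tx,tz per mm (np.float64(0.32), np.float64(-0.95)) raise per mm (np.float64(-0.95), np.float64(-0.32))
[array([  14., -115.,  202.])]
```

>>> servo_tool([
  [-0.9,0,-0.5,0,0,0],
  [-0.9,0,-0.3,0,0,0],
  [0,0,0,0,0,0],
])

```text
time_s: 14.05
ee_pos: [591.4, 12.7, 336.2]
eef_rot: [0.053, 0.999, 0.0, 0.0]
wrist_force: [-1.0, -1.4, -2.9]
width: 27.7
finger_force: 20.0
```

```bash
python3 - <<'E'
from h import *
lf()
f=grab('scene'); print([wc(p[0]).round() for p in find(f,'knob')])
E
```

```text
t 14.05 lid 1.2185 r 217.2 y -0.2 Fcase [-0.8 -1.5 -2.9] w 27.7 20.0
phi 1.251 Frad -2.5 Ftan -1.7 radial out tx,tz per mm (np.float64(0.31), np.float64(-0.95)) raise per mm (np.float64(-0.95), np.float64(-0.31))
[]
```

>>> servo_tool([
  [-0.9,0,-0.3,0,0,0],
  [-0.9,0,-0.3,0,0,0],
  [0,0,0,0,0,0],
])

```text
time_s: 14.45
ee_pos: [593.4, 12.4, 336.9]
eef_rot: [0.053, 0.999, 0.0, 0.0]
wrist_force: [0.9, -0.1, -4.3]
width: 27.8
finger_force: 20.0
```

```bash
python3 - <<'E'
from h import *
lf()
f=grab('scene'); print([wc(p[0]).round() for p in find(f,'knob')])
E
```

```text
t 14.45 lid 1.2282 r 217.3 y -0.2 Fcase [ 0.9 -0.  -4.3] w 27.8 20.0
phi 1.261 Frad -4.4 Ftan -0.4 radial out tx,tz per mm (np.float64(0.31), np.float64(-0.95)) raise per mm (np.float64(-0.95), np.float64(-0.31))
[array([  28., -116.,  198.])]
```

>>> servo_tool([
  [-0.5,0,0.2,0,0,0],
  [-0.5,0,-0.1,0,0,0],
  [0,0,0,0,0,0],
])

```text
time_s: 14.85
ee_pos: [593.7, 12.4, 337.0]
eef_rot: [0.053, 0.999, 0.0, -0.0]
wrist_force: [-2.4, 0.4, -1.7]
width: 28.0
finger_force: 20.0
```

```bash
python3 - <<'E'
from h import *
lf()
f=grab('scene'); print([wc(p[0]).round() for p in find(f,'knob')])
g=grab('top'); print([wc(p[0]).round() for p in find(g,'knob')])
a=f['color'][60:210,170:330]; b=g['color'][140:270,200:340]
A=cv2.resize(a,None,fx=3,fy=3,interpolation=cv2.INTER_CUBIC);B=cv2.resize(b,(int(140*450/130)*1,450),interpolation=cv2.INTER_CUBIC)
im=np.hstack([A,B])[:,:800]; print(A.shape,B.shape)
cv2.imwrite('pics/c5.png',cv2.cvtColor(im,cv2.COLOR_RGB2BGR))
E
```

```text
t 14.85 lid 1.2295 r 217.2 y -0.2 Fcase [-2.4  0.1 -1.7] w 28.0 20.0
phi 1.262 Frad -0.9 Ftan -2.8 radial out tx,tz per mm (np.float64(0.3), np.float64(-0.95)) raise per mm (np.float64(-0.95), np.float64(-0.3))
[array([  38., -115.,  198.])]
[array([  39., -141.,  203.])]
(450, 480, 3) (450, 484, 3)
```

View pics/c5.png

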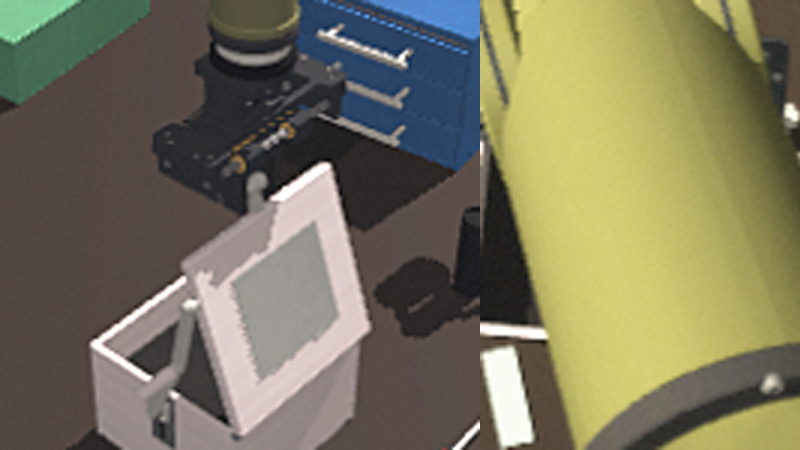

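The crop shows the knob at (155,395), now behind the line of the links (x about 38 in the case frame), so the stay has snapped over centre. I'll ease the lid back onto the stop.

>>> servo_tool([
  [0.5,0,0.2,0,0,0],
  [0.9,0,0.3,0,0,0],
  [0.9,0,0.3,0,0,0],
  [0.5,0,0.2,0,0,0],
  [0,0,0,0,0,0],
])

```text
time_s: 15.55
ee_pos: [591.2, 12.7, 336.2]
eef_rot: [0.053, 0.999, 0.0, 0.0]
wrist_force: [-2.9, 0.2, 0.8]
width: 27.6
finger_force: 20.0
```

```bash
python3 - <<'E'
from h import *
lf()
f=grab('scene'); print([wc(p[0]).round() for p in find(f,'knob')])
E
```

```text
t 15.55 lid 1.2175 r 217.2 y -0.2 Fcase [-2.9 -0.1  0.8] w 27.6 20.0
phi 1.250 Frad 1.7 Ftan -2.5 radial out tx,tz per mm (np.float64(0.32), np.float64(-0.95)) raise per mm (np.float64(-0.95), np.float64(-0.32))
[array([  40., -117.,  196.]), array([ 68., -34., 147.])]
```

>>> servo_tool([
  [0.5,0,0.2,0,0,0],
  [0.9,0,0.3,0,0,0],
  [0.5,0,0.2,0,0,0],
  [0,0,0,0,0,0],
])

```text
time_s: 16.05
ee_pos: [589.6, 12.9, 335.6]
eef_rot: [0.053, 0.999, 0.0, 0.001]
wrist_force: [-2.0, -0.5, 4.4]
width: 27.5
finger_force: 20.0
```

```bash
python3 - <<'E'
from h import *
lf()
f=grab('scene'); print([wc(p[0]).round() for p in find(f,'knob')])
E
```

```text
t 16.05 lid 1.2098 r 217.2 y -0.1 Fcase [-1.9 -0.7  4.4] w 27.5 20.0
phi 1.242 Frad 4.8 Ftan -0.4 radial out tx,tz per mm (np.float64(0.32), np.float64(-0.95)) raise per mm (np.float64(-0.95), np.float64(-0.32))
[array([  43., -113.,  199.])]
```

>>> servo_tool([
  [0,0,0,0,0,0],
  [0,0,0,0,0,0],
  [0,0,0,0,0,0],
  [0,0,0,0,0,0],
  [0,0,-10,0,0,0],
  [0,0,-25,0,0,0],
  [0,0,-25,0,0,0],
  [0,0,0,0,0,0],
], claw=0.8)

```text
time_s: 16.95
ee_pos: [591.2, 13.3, 399.4]
eef_rot: [0.053, 0.999, 0.001, 0.004]
wrist_force: [-0.3, -0.2, 0.2]
width: 70.4
finger_force: 0.0
```

```bash
python3 - <<'E'
from h import *
s=st()
f=grab('scene'); print([wc(p[0]).round() for p in find(f,'knob')],find(f,'holder'),find(f,'weight'),find(f,'jar'))
g=grab('top'); print(find(g,'holder'))
h=np.array([555.5,269,0]); d=h-np.array(s['ee_pos']); print(RC.T@d)
for z in (150,170): print('lid edge local x at 1.21', 95-190*np.cos(1.21))
for n,p in dict(holder0=[555.5,269,8],stemtop=[555.5,269,38]).items(): print(n,proj(g,p),proj(f,p))
a=f['color'][120:190,240:320]; b=g['color'][185:240,110:180]
im=np.hstack([cv2.resize(a,(400,350),interpolation=cv2.INTER_CUBIC),cv2.resize(b,(400,350),interpolation=cv2.INTER_CUBIC)])
cv2.imwrite('pics/c6.png',cv2.cvtColor(im,cv2.COLOR_RGB2BGR))
E
```

```text
{'time_s': 16.95, 'ee_pos': [591.19, 13.32, 399.38], 'wrist_force': [-0.29, -0.16, 0.23], 'width': 70.39, 'finger_force': 0.0, 'qpos': [0.08, 0.51, -0.32, 1.46, 0.17, 1.18, 1.21]}
[[-0.994, 0.106, 0.008], [0.106, 0.994, 0.001], [-0.008, 0.002, -1.0]]
[array([  41., -115.,  197.])] [] [] []
[([554.0, 266.0, 10.0], 0.72)]
[ -62.34446192  250.52174292 -399.38332302]
lid edge local x at 1.21 27.92631376832722
lid edge local x at 1.21 27.92631376832722
holder0 [146.3 209.8] [283.9 155.9]
stemtop [143.5 209. ] [284.4 149.4]
```

View pics/c6.png

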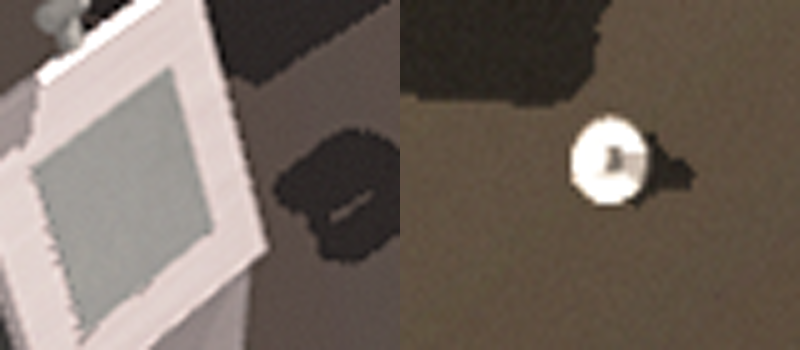

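The crop shows the lid standing free with its handle at (60,20), and the holder disc at (609,160), which matches the measured (555.5, 269).

>>> servo_tool([
  [10.4,41.8,0,0,0,0],
  [10.4,41.8,0,0,0,0],
  [10.4,41.8,0,0,0,0],
  [10.4,41.8,0,0,0,0],
  [10.4,41.8,0,0,0,0],
  [10.4,41.8,0,0,0,0],
  [0,0,45,0,0,0],
  [0,0,45,0,0,0],
], claw=0.7)

```text
time_s: 18.1
ee_pos: [553.4, 271.4, 304.7]
eef_rot: [0.051, 0.999, 0.001, 0.001]
wrist_force: [0.8, -1.6, 0.2]
width: 61.6
finger_force: 0.0
```

>>> servo_tool([
  [0,0,45,0,0,0],
  [0,0,45,0,0,0],
  [0,0,45,0,0,0],
  [0,0,45,0,0,0],
  [0,0,30,0,0,0],
  [0,0,10,0,0,0],
  [0,0,0,0,0,0],
  [0,0,0,0,0,0],
])

```text
time_s: 18.9
ee_pos: [554.6, 269.4, 86.5]
eef_rot: [0.053, 0.999, 0.001, 0.001]
wrist_force: [0.3, -0.9, 0.8]
width: 61.5
finger_force: 0.0
```

```bash
python3 - <<'E'
from h import *
s=st(); print(RC.T@(np.array([555.5,269,30])-s['ee_pos']))
E
```

```text
{'time_s': 18.9, 'ee_pos': [554.55, 269.41, 86.45], 'wrist_force': [0.34, -0.94, 0.81], 'width': 61.51, 'finger_force': 0.0, 'qpos': [-0.4, 0.91, -0.22, 1.71, 0.34, 0.55, 0.64]}
[[-0.994, 0.106, 0.002], [0.106, 0.994, 0.001], [-0.002, 0.001, -1.0]]
[  0.98579994  -0.30589011 -56.45139893]
```

>>> servo_tool([
  [-1,-0.3,16,0,0,0],
  [0,0,15,0,0,0],
  [0,0,15,0,0,0],
  [0,0,10.5,0,0,0],
  [0,0,0,0,0,0],
])

```text
time_s: 19.4
ee_pos: [553.4, 267.7, 26.6]
eef_rot: [0.053, 0.999, -0.001, -0.002]
wrist_force: [-1.0, 0.4, 0.2]
width: 61.7
finger_force: 0.0
```

>>> servo_tool([
  [0,0,0,0,0,0],
  [0,0,0,0,0,0],
  [0,0,0,0,0,0],
  [0,0,0,0,0,0],
  [0,0,0,0,0,0],
  [0,0,0,0,0,0],
  [0,0,0,0,0,0],
  [0,0,0,0,0,0],
], claw=0, grip_force=15)

```text
time_s: 20.2
ee_pos: [554.7, 268.5, 28.9]
eef_rot: [0.053, 0.999, 0.0, 0.0]
wrist_force: [0.5, -0.5, 1.3]
width: 13.5
finger_force: 15.0
```

>>> servo_tool([
  [0,0,-10,0,0,0],
  [0,0,-30,0,0,0],
  [0,0,-45,0,0,0],
  [0,0,-45,0,0,0],
  [0,0,-45,0,0,0],
  [4,-20,0,0,0,0],
  [4,-32,0,0,0,0],
  [4,-38,0,0,0,0],
])

```text
time_s: 21.0
ee_pos: [532.9, 180.6, 204.8]
eef_rot: [0.052, 0.999, 0.001, 0.001]
wrist_force: [0.9, -1.2, -0.9]
width: 13.3
finger_force: 15.0
```

>>> servo_tool([
  [3.5,-38,0,0,0,0],
  [0,-38,0,0,0,0],
  [0,-38,0,0,0,0],
  [0,-26,0,0,0,0],
  [0,-12,0,0,0,0],
  [0,0,0,0,0,0],
  [0,0,0,0,0,0],
])

```text
time_s: 21.7
ee_pos: [514.1, 31.1, 204.0]
eef_rot: [0.052, 0.999, 0.001, 0.0]
wrist_force: [0.2, 1.3, -1.4]
width: 13.5
finger_force: 15.0
```

```bash
python3 - <<'E'
from h import *
s=st(); print(wc(s['ee_pos']))
E
```

```text
{'time_s': 21.7, 'ee_pos': [514.13, 31.14, 204.04], 'wrist_force': [0.16, 1.33, -1.39], 'width': 13.49, 'finger_force': 15.0, 'qpos': [0.05, 0.64, -0.32, 1.95, 0.33, 0.61, 0.98]}
[[-0.995, 0.104, 0.001], [0.104, 0.995, 0.002], [-0.001, 0.002, -1.0]]
[-52.05762129  10.09938986 204.03618637]
```

>>> servo_tool([
  [0,0,20,0,0,0],
  [0,0,20,0,0,0],
  [0,0,20,0,0,0],
  [0,0,15,0,0,0],
  [0,0,9,0,0,0],
  [0,0,2,0,0,0],
  [0,0,0,0,0,0],
  [0,0,0,0,0,0],
])

```text
time_s: 22.5
ee_pos: [514.2, 29.9, 118.3]
eef_rot: [0.053, 0.999, 0.0, 0.001]
wrist_force: [-0.2, -0.3, -0.8]
width: 13.0
finger_force: 15.0
```

>>> servo_tool([
  [0,0,1,0,0,0],
  [0,0,1,0,0,0],
  [0,0,1,0,0,0],
  [0,0,0,0,0,0],
])

```text
time_s: 22.9
ee_pos: [513.7, 29.3, 114.7]
eef_rot: [0.053, 0.999, 0.0, -0.0]
wrist_force: [0.3, -0.2, -1.8]
width: 13.3
finger_force: 15.0
```

>>> servo_tool([
  [0,0,0.6,0,0,0],
  [0,0,0.6,0,0,0],
  [0,0,0,0,0,0],
])

```text
time_s: 23.2
ee_pos: [513.8, 29.4, 113.8]
eef_rot: [0.053, 0.999, -0.0, 0.0]
wrist_force: [-1.4, -0.5, 3.6]
width: 13.4
finger_force: 15.0
```

>>> servo_tool([
  [0,0,0,0,0,0],
  [0,0,0,0,0,0],
  [0,0,0,0,0,0],
  [0,0,0,0,0,0],
  [0,0,-10,0,0,0],
  [0,0,-25,0,0,0],
  [0,0,-40,0,0,0],
  [0,0,-40,0,0,0],
], claw=0.45)

```text
time_s: 24.0
ee_pos: [513.1, 29.3, 230.1]
eef_rot: [0.053, 0.999, -0.0, -0.001]
wrist_force: [0.8, -0.1, -0.7]
width: 39.8
finger_force: 0.0
```

>>> servo_tool([
  [20,0,-30,0,0,0],
  [40,0,-20,0,0,0],
  [40,20,0,0,0,0],
  [0,45,0,0,0,0],
  [0,45,0,0,0,0],
  [0,45,0,0,0,0],
  [0,0,0,0,0,0],
])

```text
time_s: 24.7
ee_pos: [430.6, 201.8, 279.8]
eef_rot: [0.048, 0.999, 0.004, 0.001]
wrist_force: [0.0, 0.3, -0.0]
width: 39.7
finger_force: 0.0
```

```bash
python3 - <<'E'
from h import *
s=st()
f=grab('scene');g=grab('top')
for n,q in(('s',f),('t',g)): print(n,'knob',[(wc(p[0]).round(),p[1]) for p in find(q,'knob')],'holder',[(wc(p[0]).round(),p[1]) for p in find(q,'holder')])
a=f['color'][110:210,180:290]; b=g['color'][150:250,190:300]
im=np.hstack([cv2.resize(a,(400,364),interpolation=cv2.INTER_CUBIC),cv2.resize(b,(400,364),interpolation=cv2.INTER_CUBIC)])
cv2.imwrite('pics/c7.png',cv2.cvtColor(im,cv2.COLOR_RGB2BGR))
E
```

```text
{'time_s': 24.7, 'ee_pos': [430.56, 201.77, 279.83], 'wrist_force': [0.01, 0.26, -0.02], 'width': 39.66, 'finger_force': 0.0, 'qpos': [-0.28, 0.48, -0.39, 1.97, 0.26, 0.73, 0.66]}
[[-0.995, 0.096, 0.003], [0.096, 0.995, 0.007], [-0.002, 0.007, -1.0]]
s knob [(array([  41., -113.,  197.]), 0.47)] holder []
t knob [(array([  38., -119.,  198.]), 0.61)] holder [(array([-53.,   7.,  93.]), 0.43)]
```

View pics/c7.png

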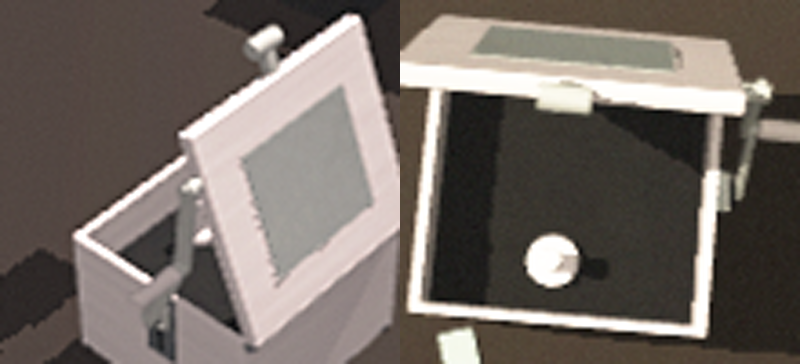

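The left half shows the lid standing on the locked stay, with the knob from (188,272) to (145,310). The right half shows the holder upright in the case at (553,260) and the knob starting at (765,128).

```bash
python3 - <<'E'
from h import *
f=grab('scene');g=grab('top')
u,v=190+365*.275,150+128*.2747
for z in(180,185,190,195,200): print('top',z,wc(ray(g,u,v,z)).round(1),wc(ray(g,190+400*.275,150+131*.2747,z)).round(1))
u,v=180+145*.275-1.2,110+309*.2747-1.5
for y in(-160,-164): print('scene',yplane(f,u,v,y),yplane(f,u+1.2,v+1.5,y))
for x,z in((40,188),(38,190),(42,190),(40,195)): print(x,z,'top px',(proj(g,cw([x,-122,z]))-[190,150])/.275+[400,0],'scene px',(proj(f,cw([x,-164,z]))+[1.2,1.5]-[180,110])/.275)
E
```

```text
top 180 [  40.3 -126.2  180. ] [  40.2 -149.1  180. ]
top 185 [  39.5 -125.7  185. ] [  39.5 -148.5  185. ]
top 190 [  38.8 -125.1  190. ] [  38.7 -147.8  190. ]
top 195 [  38.  -124.6  195. ] [  37.9 -147.2  195. ]
top 200 [  37.2 -124.1  200. ] [  37.2 -146.5  200. ]
scene [  43.1 -160.   187.4] [  47.5 -160.   184.4]
scene [  47.2 -164.   193.2] [  51.5 -164.   190.2]
40 188 top px [760.         126.18181818] scene px [138.18181818 309.09090909]
38 190 top px [760.         128.72727273] scene px [136.36363636 305.81818182]
42 190 top px [760.36363636 122.54545455] scene px [140.         308.36363636]
40 195 top px [761.09090909 124.36363636] scene px [137.81818182 302.54545455]
```

```bash
cat >> h.py <<'E'
ZF=110.
def th_of(al): # lid angle for knob angle al about foot
    K=np.array([5+85*np.cos(al),ZF+85*np.sin(al)]); H=np.array([95,130.]); d=K-H; D=np.hypot(*d)
    c=np.clip((150**2+D*D-85**2)/(300*D),-1,1); g=np.arctan2(d[1],-d[0])
    return g+np.arccos(c)-.047
E
python3 - <<'E'
from h import *
for a in range(62,232,8):
    t=np.radians(a); th=th_of(t); dt=(th_of(t+.01)-th)/.01
    print(a,'K',np.round([5+85*np.cos(t),ZF+85*np.sin(t)],1),'lid',th.round(3),'F',round(.9*9.81*95*np.cos(th)*dt/85,2))
E
```

```text
62 K [ 44.9 185.1] lid 1.156 F 3.44
70 K [ 34.1 189.9] lid 1.223 F 0.56
78 K [ 22.7 193.1] lid 1.225 F -0.43
86 K [ 10.9 194.8] lid 1.195 F -1.07
94 K [ -0.9 194.8] lid 1.146 F -1.63
102 K [-12.7 193.1] lid 1.086 F -2.15
110 K [-24.1 189.9] lid 1.017 F -2.67
118 K [-34.9 185.1] lid 0.943 F -3.15
126 K [-45.  178.8] lid 0.866 F -3.59
134 K [-54.  171.1] lid 0.787 F -3.98
142 K [-62.  162.3] lid 0.707 F -4.29
150 K [-68.6 152.5] lid 0.628 F -4.54
158 K [-73.8 141.8] lid 0.549 F -4.7
166 K [-77.5 130.6] lid 0.472 F -4.79
174 K [-79.5 118.9] lid 0.397 F -4.8
182 K [-79.9 107. ] lid 0.324 F -4.75
190 K [-78.7  95.2] lid 0.255 F -4.64
198 K [-75.8  83.7] lid 0.188 F -4.5
206 K [-71.4  72.7] lid 0.125 F -4.33
214 K [-65.5  62.5] lid 0.065 F -4.16
222 K [-58.2  53.1] lid 0.007 F -4.0
230 K [-49.6  44.9] lid -0.049 F -3.86
```

>>> servo_tool([
  [0,0,0,0,0,-8],
  [0,0,0,0,0,-8],
  [0,0,0,0,0,0],
], claw=0.5)

```text
time_s: 25.4
ee_pos: [430.7, 193.2, 278.5]
eef_rot: [-0.086, 0.996, 0.0, -0.0]
wrist_force: [0.1, -0.3, 0.3]
width: 43.9
finger_force: 0.0
```

```bash
python3 - <<'E'
from h import *
st()
E
```

```text
{'time_s': 25.4, 'ee_pos': [430.72, 193.19, 278.47], 'wrist_force': [0.12, -0.25, 0.27], 'width': 43.92, 'finger_force': 0.0, 'qpos': [-0.21, 0.49, -0.46, 1.98, 0.31, 0.75, 0.88]}
[[-0.985, -0.172, -0.0], [-0.172, 0.985, 0.0], [0.0, 0.0, -1.0]]
```

>>> servo_tool([
  [0,0,0,0,0,8.2],
  [0,0,0,0,0,8.2],
  [0,0,0,0,0,8.2],
  [0,0,0,0,0,8.2],
  [0,0,0,0,0,8.2],
  [0,0,0,0,0,8.2],
  [0,0,0,0,0,8.2],
  [0,0,0,0,0,8.2],
])

```text
time_s: 26.2
ee_pos: [430.7, 193.6, 278.6]
eef_rot: [0.471, 0.882, 0.0, 0.0]
wrist_force: [-0.1, -0.7, 0.3]
width: 44.3
finger_force: 0.0
```

>>> servo_tool([
  [0,0,0,0,0,8.2],
  [0,0,0,0,0,8.2],
  [0,0,0,0,0,8.2],
  [0,0,0,0,0,8.2],
  [0,0,0,0,0,7.6],
  [0,0,0,0,0,0],
  [0,0,0,0,0,0],
])

```text
time_s: 26.9
ee_pos: [430.6, 193.9, 278.6]
eef_rot: [0.743, 0.669, 0.0, 0.0]
wrist_force: [0.6, -0.4, 1.3]
width: 44.2
finger_force: 0.0
```

```bash
python3 - <<'E'
from h import *
s=st(); print(wc(s['ee_pos'])); print('in case frame',np.round(RC.T@R.from_quat(s['eef_rot']).as_matrix(),3).tolist())
E
```

```text
{'time_s': 26.9, 'ee_pos': [430.59, 193.92, 278.59], 'wrist_force': [0.62, -0.42, 1.27], 'width': 44.24, 'finger_force': 0.0, 'qpos': [-0.58, 0.46, 0.09, 1.99, -0.06, 0.69, -0.56]}
[[0.104, 0.995, 0.0], [0.995, -0.104, -0.0], [-0.0, 0.0, -1.0]]
[-152.23304603  163.20379473  278.58533652]
in case frame [[-0.001, 1.0, 0.0], [1.0, 0.001, -0.0], [-0.0, 0.0, -1.0]]
```

>>> servo_tool([
  [-25,0,0,0,0,0],
  [-42,0,0,0,0,0],
  [-42,0,0,0,0,0],
  [-42,0,0,0,0,0],
  [-42,0,0,0,0,0],
  [-42,0,0,0,0,0],
  [-42,0,0,0,0,0],
  [-42,0,0,0,0,0],
])

```text
time_s: 27.7
ee_pos: [396.6, -124.9, 278.7]
eef_rot: [0.743, 0.669, 0.0, 0.0]
wrist_force: [-0.2, -0.4, 0.1]
width: 43.8
finger_force: 0.0
```

>>> servo_tool([
  [0,35,0,0,0,0],
  [0,40,0,0,0,0],
  [0,40,0,0,0,0],
  [0,40,0,0,0,0],
  [0,26,0,0,0,0],
  [0,10,0,0,0,0],
  [0,0,0,0,0,0],
  [0,0,0,0,0,0],
])

```text
time_s: 28.5
ee_pos: [586.1, -143.5, 278.2]
eef_rot: [0.743, 0.669, -0.0, -0.001]
wrist_force: [-1.1, -0.8, 0.1]
width: 43.8
finger_force: 0.0
```

```bash
python3 - <<'E'
from h import *
s=st(); print(wc(s['ee_pos'])); print('in case frame',np.round(RC.T@R.from_quat(s['eef_rot']).as_matrix(),3).tolist())
for c in('scene','top'):
    f=grab(c); print([(wc(p[0]).round(),p[1]) for p in find(f,'knob')])
E
```

```text
{'time_s': 28.5, 'ee_pos': [586.06, -143.5, 278.2], 'wrist_force': [-1.09, -0.83, 0.08], 'width': 43.76, 'finger_force': 0.0, 'qpos': [0.12, 0.63, 0.07, 1.62, -0.06, 0.89, 0.11]}
[[0.105, 0.994, -0.001], [0.994, -0.105, 0.0], [0.0, -0.001, -1.0]]
[  37.81549783 -156.02550423  278.20006668]
in case frame [[0.0, 1.0, -0.001], [1.0, -0.0, 0.0], [0.0, -0.001, -1.0]]
[(array([  39., -117.,  190.]), 0.62)]
[(array([  35., -113.,  198.]), 0.43), (array([ 55.,  -1., 279.]), 0.3)]
```

>>> servo_tool([
  [0,1,25,0,0,0],
  [0,0,25,0,0,0],
  [0,0,20,0,0,0],
  [0,0,12,0,0,0],
  [0,0,6,0,0,0],
  [0,0,2,0,0,0],
  [0,0,0,0,0,0],
  [0,0,0,0,0,0],
])

```text
time_s: 29.5
ee_pos: [588.4, -143.6, 189.4]
eef_rot: [0.743, 0.669, 0.001, 0.001]
wrist_force: [0.7, 0.3, -0.9]
width: 43.9
finger_force: 0.0
```

>>> servo_tool([
  [0,0,0,0,0,0],
  [0,0,0,0,0,0],
  [0,0,0,0,0,0],
  [0,0,0,0,0,0],
  [0,0,0,0,0,0],
  [0,0,0,0,0,0],
], claw=0, grip_force=12)

```text
time_s: 30.1
ee_pos: [587.7, -143.4, 188.5]
eef_rot: [0.743, 0.669, -0.0, -0.0]
wrist_force: [-0.8, -0.0, 1.7]
width: 12.7
finger_force: 11.7
```

```bash
cat >> h.py <<'E'
def kb():
    s=sensors.state(); p=wc(s['ee_pos']); F=RC.T@s['wrist_force']; al=np.arctan2(p[2]-ZF,p[0]-5)
    t=np.array([-np.sin(al),np.cos(al)]); r=np.array([np.cos(al),np.sin(al)]); f=np.array([F[0],F[2]])
    print('t',s['time_s'],'loc',p.round(1),'al',np.degrees(al).round(1),'r',np.hypot(p[0]-5,p[2]-ZF).round(1),'F',F.round(1),'Frad %.1f Ftan %.1f'%(f@r,f@t),'w',np.round([s['width'],s['finger_force']],1))
def krows(a0,a1,n,rad=0.):
    a=np.radians(np.linspace(a0,a1,n+1)); x=85*np.cos(a)+np.linspace(0,rad,n+1)*np.cos(a); z=85*np.sin(a)+np.linspace(0,rad,n+1)*np.sin(a)
    print(a0,a1,[[0,round(u,1),round(-v,1)] for u,v in zip(np.diff(x),np.diff(z))])
E
python3 -c "
from h import *
kb(); krows(66.5,90,6)"
```

```text
t 30.1 loc [  39.4 -155.7  188.5] al 66.4 r 85.7 F [-0.8 -0.1  1.7] Frad 1.3 Ftan 1.4 w [12.7 11.7]
66.5 90 [[0, np.float64(-5.4), np.float64(-2.1)], [0, np.float64(-5.5), np.float64(-1.8)], [0, np.float64(-5.6), np.float64(-1.4)], [0, np.float64(-5.7), np.float64(-1.0)], [0, np.float64(-5.8), np.float64(-0.6)], [0, np.float64(-5.8), np.float64(-0.2)]]
```

>>> servo_tool([
  [0,-2.7,-1,0,0,0],
  [0,-2.7,-1,0,0,0],
  [0,-2.7,-0.9,0,0,0],
  [0,0,0,0,0,0],
])

```text
time_s: 30.5
ee_pos: [579.6, -142.5, 191.7]
eef_rot: [0.743, 0.669, 0.0, -0.0]
wrist_force: [1.0, -0.0, -0.3]
width: 13.1
finger_force: 11.9
```

```bash
python3 -c "
from h import *
kb()
f=grab('scene'); print([(wc(p[0]).round(),p[1]) for p in find(f,'knob')],[(wc(p[0]).round(),p[1]) for p in find(f,'handle')])
krows(72.5,86,5)"
```

```text
t 30.5 loc [  31.3 -155.7  191.7] al 72.2 r 85.8 F [ 1.   0.1 -0.3] Frad 0.0 Ftan -1.0 w [13.1 11.9]
[(array([  43., -114.,  253.]), 0.4)] [(array([ 73.,  -7., 239.]), 0.92)]
72.5 86 [[0, np.float64(-3.8), np.float64(-1.1)], [0, np.float64(-3.9), np.float64(-0.9)], [0, np.float64(-3.9), np.float64(-0.7)], [0, np.float64(-4.0), np.float64(-0.6)], [0, np.float64(-4.0), np.float64(-0.4)]]
```

>>> servo_tool([
  [0,-3.8,-1,0,0,0],
  [0,-3.9,-0.9,0,0,0],
  [0,-3.9,-0.7,0,0,0],
  [0,-4,-0.6,0,0,0],
  [0,-4,-0.4,0,0,0],
  [0,0,0,0,0,0],
])

```text
time_s: 31.25
ee_pos: [559.5, -140.4, 195.2]
eef_rot: [0.744, 0.669, -0.0, -0.0]
wrist_force: [-0.8, 0.3, 3.3]
width: 13.0
finger_force: 11.5
```

```bash
python3 -c "
from h import *
kb()
krows(86,110,8)"
```

```text
t 31.25 loc [  11.  -155.7  195.2] al 85.9 r 85.5 F [-0.8  0.2  3.3] Frad 3.2 Ftan 1.0 w [13.  11.5]
86 110 [[0, np.float64(-4.4), np.float64(-0.2)], [0, np.float64(-4.4), np.float64(0.0)], [0, np.float64(-4.4), np.float64(0.3)], [0, np.float64(-4.4), np.float64(0.5)], [0, np.float64(-4.4), np.float64(0.7)], [0, np.float64(-4.3), np.float64(1.0)], [0, np.float64(-4.3), np.float64(1.2)], [0, np.float64(-4.2), np.float64(1.4)]]
```

>>> servo_tool([
  [0,-4.4,-0.3,0,0,0],
  [0,-4.4,-0.1,0,0,0],
  [0,-4.4,0.2,0,0,0],
  [0,-4.4,0.5,0,0,0],
  [0,-4.4,0.7,0,0,0],
  [0,-4.3,1,0,0,0],
  [0,-4.3,1.2,0,0,0],
  [0,-4.2,1.4,0,0,0],
])

```text
time_s: 32.05
ee_pos: [523.3, -136.5, 190.0]
eef_rot: [0.743, 0.669, -0.001, -0.002]
wrist_force: [-4.1, 1.3, 5.0]
width: 12.8
finger_force: 11.4
```

```bash
python3 -c "
from h import *
kb()
krows(110,142,8)"
```

```text
t 32.05 loc [ -25.4 -155.7  190. ] al 110.8 r 85.6 F [-4.2  0.9  5. ] Frad 6.2 Ftan 2.2 w [12.8 11.4]
110 142 [[0, np.float64(-5.5), np.float64(2.2)], [0, np.float64(-5.3), np.float64(2.6)], [0, np.float64(-5.1), np.float64(3.0)], [0, np.float64(-4.9), np.float64(3.3)], [0, np.float64(-4.7), np.float64(3.7)], [0, np.float64(-4.4), np.float64(4.0)], [0, np.float64(-4.1), np.float64(4.3)], [0, np.float64(-3.8), np.float64(4.5)]]
```

>>> servo_tool([
  [0,-5.6,1.9,0,0,0],
  [0,-5.5,2.4,0,0,0],
  [0,-5.1,3,0,0,0],
  [0,-4.9,3.3,0,0,0],
  [0,-4.7,3.7,0,0,0],
  [0,0,0,0,0,0],
])

```text
time_s: 32.65
ee_pos: [497.0, -133.6, 174.7]
eef_rot: [0.744, 0.669, -0.002, -0.002]
wrist_force: [-5.2, 0.5, 0.0]
width: 12.8
finger_force: 11.9
```

```bash
python3 -c "
from h import *
kb()
krows(130,162,8)"
```

```text
t 32.65 loc [ -51.8 -155.6  174.7] al 131.3 r 86.1 F [-5.2 -0.1  0. ] Frad 3.5 Ftan 3.9 w [12.8 11.9]
130 162 [[0, np.float64(-4.4), np.float64(4.0)], [0, np.float64(-4.1), np.float64(4.3)], [0, np.float64(-3.8), np.float64(4.5)], [0, np.float64(-3.5), np.float64(4.8)], [0, np.float64(-3.1), np.float64(5.0)], [0, np.float64(-2.8), np.float64(5.2)], [0, np.float64(-2.4), np.float64(5.4)], [0, np.float64(-2.0), np.float64(5.6)]]
```

>>> servo_tool([
  [0,-4.3,3.9,0,0,0],
  [0,-4.1,4.2,0,0,0],
  [0,-3.8,4.5,0,0,0],
  [0,-3.5,4.8,0,0,0],
  [0,-3.1,5,0,0,0],
  [0,0,0,0,0,0],
], grip_force=18)

```text
time_s: 33.25
ee_pos: [478.8, -131.7, 152.2]
eef_rot: [0.743, 0.669, -0.002, -0.002]
wrist_force: [-5.3, -0.4, -2.2]
width: 12.7
finger_force: 18.0
```

```bash
python3 -c "
from h import *
kb()
krows(150,182,8)"
```

```text
t 33.25 loc [ -70.1 -155.6  152.2] al 150.7 r 86.1 F [-5.3 -0.9 -2.2] Frad 3.5 Ftan 4.5 w [12.7 18. ]
150 182 [[0, np.float64(-2.8), np.float64(5.2)], [0, np.float64(-2.4), np.float64(5.4)], [0, np.float64(-2.0), np.float64(5.6)], [0, np.float64(-1.6), np.float64(5.7)], [0, np.float64(-1.2), np.float64(5.8)], [0, np.float64(-0.8), np.float64(5.9)], [0, np.float64(-0.4), np.float64(5.9)], [0, np.float64(0.0), np.float64(5.9)]]
```

>>> servo_tool([
  [0,-2.9,5.1,0,0,0],
  [0,-2.5,5.4,0,0,0],
  [0,-2,5.6,0,0,0],
  [0,-1.6,5.7,0,0,0],
  [0,-1.2,5.8,0,0,0],
  [0,-0.8,5.9,0,0,0],
  [0,-0.4,5.9,0,0,0],
  [0,0,0,0,0,0],
])

```text
time_s: 34.05
ee_pos: [468.4, -130.7, 113.1]
eef_rot: [0.743, 0.669, -0.001, -0.002]
wrist_force: [-5.5, 1.0, -4.3]
width: 12.5
finger_force: 18.3
```

```bash
python3 -c "
from h import *
kb()
krows(178,210,8)"
```

```text
t 34.05 loc [ -80.5 -155.6  113.1] al 177.9 r 85.6 F [-5.6  0.4 -4.3] Frad 5.4 Ftan 4.5 w [12.5 18.3]
178 210 [[0, np.float64(0.0), np.float64(5.9)], [0, np.float64(0.4), np.float64(5.9)], [0, np.float64(0.8), np.float64(5.9)], [0, np.float64(1.2), np.float64(5.8)], [0, np.float64(1.6), np.float64(5.7)], [0, np.float64(2.0), np.float64(5.6)], [0, np.float64(2.4), np.float64(5.4)], [0, np.float64(2.8), np.float64(5.2)]]
```

>>> servo_tool([
  [0,-0.3,5.9,0,0,0],
  [0,0.3,5.9,0,0,0],
  [0,0.8,5.9,0,0,0],
  [0,1.2,5.8,0,0,0],
  [0,1.6,5.7,0,0,0],
  [0,2,5.6,0,0,0],
  [0,0,0,0,0,0],
])

```text
time_s: 34.75
ee_pos: [475.3, -131.6, 78.6]
eef_rot: [0.743, 0.669, -0.001, -0.001]
wrist_force: [-5.0, -0.1, -7.4]
width: 12.8
finger_force: 18.5
```

```bash
python3 -c "
from h import *
kb()
krows(202,222,8)"
```

```text
t 34.75 loc [ -73.6 -155.8   78.6] al -158.2 r 84.7 F [-5.  -0.6 -7.4] Frad 7.4 Ftan 5.0 w [12.8 18.5]
202 222 [[0, np.float64(1.5), np.float64(3.4)], [0, np.float64(1.6), np.float64(3.3)], [0, np.float64(1.8), np.float64(3.3)], [0, np.float64(1.9), np.float64(3.2)], [0, np.float64(2.0), np.float64(3.1)], [0, np.float64(2.2), np.float64(3.0)], [0, np.float64(2.3), np.float64(2.9)], [0, np.float64(2.4), np.float64(2.8)]]
```

>>> servo_tool([
  [0,1.1,3.5,0,0,0],
  [0,1.2,3.5,0,0,0],
  [0,1.7,3.3,0,0,0],
  [0,1.8,3.2,0,0,0],
  [0,2,3.1,0,0,0],
  [0,0,0,0,0,0],
])

```text
time_s: 35.35
ee_pos: [484.2, -132.5, 62.5]
eef_rot: [0.743, 0.669, 0.0, 0.0]
wrist_force: [-3.2, 0.3, -7.7]
width: 12.5
finger_force: 18.5
```

```bash
python3 -c "
from h import *
kb()
krows(215,225,5)"
```

```text
t 35.35 loc [ -64.6 -155.8   62.5] al -145.7 r 84.3 F [-3.2 -0.1 -7.7] Frad 7.0 Ftan 4.5 w [12.5 18.5]
215 225 [[0, np.float64(1.7), np.float64(2.4)], [0, np.float64(1.8), np.float64(2.3)], [0, np.float64(1.9), np.float64(2.3)], [0, np.float64(2.0), np.float64(2.2)], [0, np.float64(2.1), np.float64(2.1)]]
```

>>> servo_tool([
  [0,1.3,2.7,0,0,0],
  [0,1.5,2.5,0,0,0],
  [0,1.8,2.3,0,0,0],
  [0,0,0,0,0,0],
])

```text
time_s: 35.75
ee_pos: [489.5, -132.9, 55.3]
eef_rot: [0.743, 0.669, 0.001, 0.001]
wrist_force: [0.5, 0.4, -5.6]
width: 12.8
finger_force: 18.3
```

```bash
python3 -c "
from h import *
kb()"
```

```text
t 35.75 loc [ -59.4 -155.7   55.3] al -139.7 r 84.4 F [ 0.4  0.5 -5.6] Frad 3.3 Ftan 4.5 w [12.8 18.3]
```

>>> servo_tool([
  [0,0.6,0.8,0,0,0],
  [0,0.6,0.8,0,0,0],
  [0,0.7,0.7,0,0,0],
  [0,0,0,0,0,0],
])

```text
time_s: 36.15
ee_pos: [490.7, -132.8, 53.6]
eef_rot: [0.743, 0.669, 0.001, 0.001]
wrist_force: [0.6, 1.5, 2.0]
width: 12.9
finger_force: 17.6
```

```bash
python3 -c "
from h import *
kb()"
```

```text
t 36.15 loc [ -58.2 -155.4   53.6] al -138.3 r 84.6 F [0.4 1.6 2. ] Frad -1.6 Ftan -1.2 w [12.9 17.6]
```

>>> servo_tool([
  [0,0,0,0,0,0],
  [0,0,0,0,0,0],
  [0,0,0,0,0,0],
  [0,0,0,0,0,0],
  [0,0,-8,0,0,0],
  [0,0,-20,0,0,0],
  [0,0,-40,0,0,0],
  [0,0,-40,0,0,0],
], claw=0.5)

```text
time_s: 36.95
ee_pos: [489.1, -132.9, 162.3]
eef_rot: [0.744, 0.669, -0.0, -0.001]
wrist_force: [0.8, -0.4, 0.5]
width: 44.2
finger_force: 0.0
```

>>> servo_tool([
  [-20,-10,-40,0,0,0],
  [-40,-20,-30,0,0,0],
  [-40,-20,0,0,0,0],
  [0,0,0,0,0,0],
  [0,0,0,0,0,0],
])

```text
time_s: 37.45
ee_pos: [430.5, -225.3, 229.5]
eef_rot: [0.744, 0.668, 0.0, 0.0]
wrist_force: [0.2, 0.1, -0.5]
width: 43.8
finger_force: 0.0
```

```bash
python3 - <<'E'
from h import *
st()
f=grab('scene');g=grab('top')
for n in('handle','knob','jar','weight','loupe','driver','hexkey','specbox'): print(n,find(f,n,1),find(g,n,1))
a=f['color'][100:240,170:310]; b=g['color'][140:275,130:310]
im=np.hstack([cv2.resize(a,(350,350),interpolation=cv2.INTER_CUBIC),cv2.resize(b,(450,350),interpolation=cv2.INTER_CUBIC)])
cv2.imwrite('pics/c8.png',cv2.cvtColor(im,cv2.COLOR_RGB2BGR))
E
```

```text
{'time_s': 37.45, 'ee_pos': [430.54, -225.3, 229.5], 'wrist_force': [0.21, 0.14, -0.46], 'width': 43.77, 'finger_force': 0.0, 'qpos': [0.37, 0.55, 0.03, 2.01, -0.03, 0.57, 0.31]}
[[0.108, 0.994, 0.0], [0.994, -0.108, -0.0], [-0.0, 0.0, -1.0]]
handle [([569.0, 7.0, 145.0], 0.91)] [([558.0, 14.0, 146.0], 0.75)]
knob [([502.0, -98.0, 77.0], 0.46)] [([495.0, -104.0, 65.0], 0.6)]
jar [] [([449.0, 260.0, 59.0], 0.69)]
weight [([457.0, 343.0, 26.0], 0.47)] [([453.0, 345.0, 29.0], 0.59)]
loupe [([684.0, 350.0, 67.0], 0.58)] [([668.0, 354.0, 102.0], 0.78)]
driver [([792.0, 51.0, 23.0], 0.7)] [([782.0, 58.0, 25.0], 0.74)]
hexkey [([418.0, -270.0, 5.0], 0.65)] []
specbox [] []
```

View pics/c8.png

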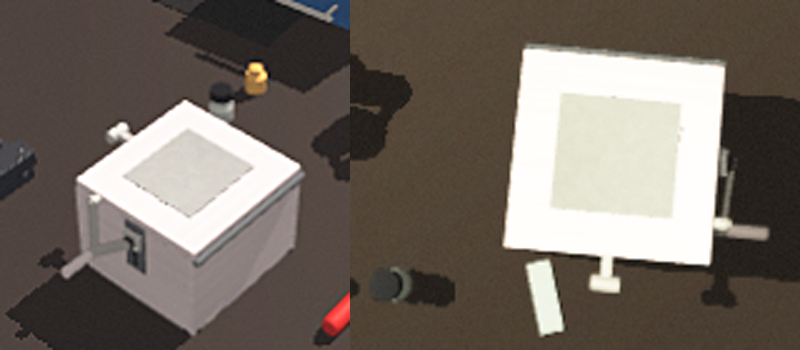

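The lid is shut flat: the handle at (605,283) and knob at (745,232) are back where they started. The jar, slide and weight have not moved, and the holder is inside.

```bash
python3 -c "
from bench import close_job
print(close_job())"
```

```text
the job is handed in; nothing more can be done
None
```

The job is handed in at about 37 s of the 72 s allowed: the lid stood on its locked stay, the holder was stood upright on the bed inside, and the knob was drawn forward and the lid let down until shut, with the surrounding things seen or detected where they started (slide by eye; the specimen box was not re-detected at the end).

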